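# Show the padlock's dot to the inspection camera by the mirror

### The arm

A 7-joint arm with a two-finger parallel gripper is mounted at the origin on the work surface. World frame = base frame: x ahead of the robot, y to its left, z up, the work surface at z = 0. Lengths are in m, angles in rad, forces in N, time in s.
With the tool pointing down it reaches from about 0.35 to 0.9 m from the base axis. Payload 8.1 kg.
Tool frame: the origin (TCP) lies midway between the tips of the shut fingers; the grasp point (between the pads) lies 19 mm behind it; z points along the fingers, y is the line along which they close (so a half turn about z gives the same grasp; the last joint's range is limited). The gripper opens to 92 mm and grips with 3 to 60 N. Pads are 19 mm wide; open, the fingers measure 130 mm over their backs; the gripper's body (75 mm by 190 mm) begins 47 mm behind the grasp point.
Start: joints at [1.161, 0.434, 0.025, 1.573, -0.012, 1.134, -0.075], TCP at [0.189, -0.596, 0.188] pointing down, gripper open.
Joint ranges: [-2.62, 2.62], [-0.44, 2.09], [-1.27, 1.32], [0.08, 2.57], [-1.32, 4.46], [0.12, 2], [-2.74, 2.74]. Speed limits (rad/s): [2.22, 2.22, 3.01, 3.01, 3.14, 3.14, 3.14].

### API

Orientations are given as a rotation vector (axis times angle).
In Python, from cell import arm gives the robot as it stands.
- The arm moves only by the tool move_arm, never from a script. Its argument "motion" is a list of rows, each an object of numbers: "tx", "ty", "tz": the shift along the tool's x, y, z normalised to -1 to 1, where 1 is 1000 mm; "twist": the turn about the tool's z normalised to -1 to 1, where 1 is pi/2 rad. In form: [{"tx": .., "ty": .., "tz": .., "twist": ..}, ...]. A call has 1 to 12 rows; each row shifts and turns the commanded pose from where the row before left it, along the tool's axes as they then stand; what a row does not reach is not made up. A row lasts 1/10 s, in which the tool goes at most 50 mm and 8.59 degrees, less where a joint would pass 70% of its speed; a pose out of reach is approached as far as the arm can. A call with a number of a shift or a turn outside -1 to 1 is refused whole. A call with a gripper value outside its range is refused whole. "gripper" is the gripper's target within -1 to 1 (shut at 1, half-way at 0, fully open at -1), set as the call begins (left out, the last holds). The fingers move at their own pace and stop on an object; "squeeze" is the grip in N (left out, the last holds). Time passes only in rows, so rows that do not move let the fingers close. It gives the time, the measured TCP pose, the force, the opening and the grip force at its end, in the units of the state.
- arm.observe(): the state, without advancing time (a new reading comes with each control period).
- arm.get_image(name): name is "side" or "top" or "wrist"; returns the picture (480x640x3 uint8, red, green, blue); there is no depth.
- arm.calibration(name): a dict with "K" (3x3 intrinsics, pixels), "k1" (the pictures are not rectified: a ray, as slopes to the right and down, at radius r is drawn at 1 + k1 r^2 times it, then the intrinsics apply), "T" (4x4, takes a point from camera to world coordinates). Camera axes: x right, y down, z forward; pixel columns grow to the right and rows downward; lengths in m; the calibration is good to about 2 mm. A picture is of the moment at which its call begins: read the wrist's pose just before it. calibration takes no time and is no camera call; for the wrist camera it gives the pose at the moment of the call.
- arm.sign_off(): hands the job in; it is judged then, once.
Trained networks look in the newest picture that a camera, given by its name, has taken for a name from the list of things; names that differ only in an ending like _2 or _b are one class to them, and where a whole thing is asked for, a point or a joint stands for the part that bears it (a point fixed in the world has none). Each returns a list of dicts, best first, with "conf" (0 to 1); they miss things now and then, are a little off and sometimes report something else, mostly with a low value. They report only what shows in the picture. A call takes as long as a camera call. They do not tell look-alikes from the thing itself.
- arm.look_for(camera, query): "point" ([column, row] as shares, 0 to 1, of the picture: columns of its width, rows of its height, amid what is visible of it).
- arm.regions_of(camera, query): "region" (480x640 bool, what is visible of it) and "point" ([column, row] as shares, 0 to 1, of the picture: columns of its width, rows of its height, amid what is visible of it).
- arm.place_of(camera, query): "point" ([column, row] as shares, 0 to 1, of the picture: columns of its width, rows of its height: a listed point, or the origin of a listed thing).
The state is a dict: "clock": time; "joints": joint angles; "dq": joint speeds; "joint_efforts": joint torques, N m; "position": TCP position; "ee_rot": TCP orientation; "force": force on the tool from outside, world axes, zero at the start; "ft_torque": the same for the moment, N m; "width": opening from 0.0 (shut) to 1.0 (fully open); "gripper_force": force on a finger pad.
Only numpy, scipy, OpenCV 4.12 (cv2) and the standard library are available. Lean on these libraries where they do the work, as an engineer would, in place of code of your own. Each camera call takes 0.05 s, during which the arm holds its last target. There are 200 camera calls.

### The job

Stand the brass padlock upright in the middle of the narrow inspection post with its red dot facing the mirror, and let go of it. Then turn the mirror (its yellow handle is there for that) until the camera's red line of sight, reflected by the mirror, points at the red dot, and finish while still holding the mirror steady there with the fingers, because the mirror springs back when let go. Leave the other things on the bench where they are.

Things in the scene. Friction and masses are not known exactly. Their poses are not given: they have to be found in the camera images.
- padlock: brass padlock with a red dot, upright on the green mat (3 mm thick) among two others; the three swap places. Body 20 mm thick (its x), 38 mm wide (y), 40 mm high, with an 8 mm thick steel shackle on top (32 mm wide; 66 mm high in all). Origin: centre of its underside; z up; the dot is on its +x face. About 0.16 kg
- dot (a point): centre of the red dot (18 mm across) on the padlock's +x face, 10 mm out from the padlock's middle plane and 20 mm above its underside
- post: fixed inspection post: round foot 68 mm across and 10 mm high, 16 mm column, flat black disc on top 30 mm across, its top 85 mm above the table. Origin: centre of its underside
- post_top (a point): centre of the top of the post's disc, 85 mm above the table
- station: fixed inspection station: grey base plate 64 mm wide (its x), 300 mm long (its y, -265 to +35 mm), 8 mm thick. Origin: on the table below the mirror's pivot. White camera at the -y end (44 mm wide, y -260 to -168 mm, top 127 mm above the table) looks level along the station's +y, straight at the pivot; a thin red line shows its line of sight
- pivot (a point): the mirror's upright pivot axis, which lies in the mirror's reflecting face, at its centre, 105 mm above the table; same axes as the station
- mirror (a joint): mirror angle about its upright pivot, 0 to 1.1 rad. At 0 it looks at the camera (station's -y); growing, it turns clockwise seen from above, towards the station's -x, where the post is. A weak spring always turns it back to 0 (0.09 N m at 0, 0.15 N m/rad more: 1 to 2.5 N at the handle). Face 70 mm wide, 60 mm high; with its rim 72 to 138 mm above the table
- handle_grip (a point): point on the upright yellow pin (12 mm across, from 99 to 169 mm above the table) that ends the mirror's handle, 150 mm above the table, a good height to pinch it. The pin stands 85 mm from the pivot, straight behind the mirror (at the station's +y at mirror angle 0), on a level 8 mm steel rod 105 mm above the table; it turns with the mirror, and +y here points from pivot to pin
- sight_line (a point): the camera's line of sight after the mirror: starts at the pivot, runs level along this frame's x axis (z up); turns by twice the mirror's angle, from the station's -y at 0 towards its -x. The first 120 mm are drawn as a thin red line that touches nothing. The dot appears in the camera when this line points at it
- padlock_steel: other padlock, aluminium-coloured, same shape, 38 x 20 x 66 mm, no dot, on the mat; origin: centre of its underside
- padlock_black: other padlock, black, same shape, 38 x 20 x 66 mm, no dot, on the mat; origin: centre of its underside
- flask: amber bottle, 54 mm across, 130 mm high; origin: centre of its underside
- beaker: white ceramic cup, 72 mm across, 80 mm high; origin: centre of its underside
- driver: blue screwdriver lying on the table; origin: underneath it
- bin: small open green bin, 100 x 140 x 50 mm; origin: centre of its underside
- weight: small brass weight, 32 mm across, 42 mm high; origin: centre of its underside
Mind the look-alikes: they are no part of the job. Leave any blue or purple look-alike of the padlock alone.

How it is judged:
By the outcome, as a careful person would: the job done as asked, in the order asked, and still so for the second after the job is handed in, while the arm keeps its last pose, push and grip.
It also fails if it takes over 56 s, if anything falls off the work surface, if the arm or the gripper's body presses on something with over 40 N, if the wrist force passes 120 N, or if a joint passes its speed limit or range.

## Working session

There is one attempt and no reset: what is moved stays moved. The work goes in short steps, Python scripts to look and compute and a tool call to move; the robot and the scene stay as the last step left them, time stands still between calls to the robot, and variables do not carry over. Pictures are saved under pics/ and viewed, at most 10 in all, crops included, and the job is handed in when it is done.

Besides the shell and the picture viewer there is one more tool, called after "Emit:" as a command line: name --argument value ..., lists and objects as JSON in quotes. move_arm: Moves the arm, as the interface text tells. Scaled input: -1 to 1 covers 1000 mm each way for a shift and pi/2 rad each way for a turn. Its arguments: {"type":"object","properties":{"motion":{"type":"array","items":{"type":"object","properties":{"tx":{"type":"number"},"ty":{"type":"number"},"tz":{"type":"number"},"twist":{"type":"number"}}}},"gripper":{"type":"number"},"squeeze":{"type":"number"}},"required":["motion"]}

```bash
mkdir -p pics; ls; cat > h.py <<'E'
from cell import arm
import numpy as np, cv2
from scipy.spatial.transform import Rotation as R
def snap(n,f):
    im=arm.get_image(n); cv2.imwrite('pics/'+f,im[:,:,::-1]); return im
def ray(c,px):
    K,k,T=np.array(c['K']),c['k1'],np.array(c['T'])
    d=np.array([(px[0]-K[0,2])/K[0,0],(px[1]-K[1,2])/K[1,1]]); u=d.copy()
    for _ in range(30): u=d/(1+k*(u@u))
    v=T[:3,:3]@np.array([u[0],u[1],1]); return T[:3,3],v/np.linalg.norm(v)
def onz(c,px,z):
    o,v=ray(c,px); return o+v*(z-o[2])/v[2]
def tri(rs):
    A=sum(np.eye(3)-np.outer(v,v) for o,v in rs); b=sum((np.eye(3)-np.outer(v,v))@o for o,v in rs)
    p=np.linalg.solve(A,b); return p,max(np.linalg.norm(np.cross(p-o,v)) for o,v in rs)
def proj(c,p):
    K,k,T=np.array(c['K']),c['k1'],np.array(c['T'])
    q=T[:3,:3].T@(np.array(p)-T[:3,3]); u=q[:2]/q[2]; u=u*(1+k*(u@u)); return u*[K[0,0],K[1,1]]+K[:2,2]
E
python3 - <<'E'
from h import *
np.set_printoptions(precision=3,suppress=True)
for n in('top','side'): snap(n,n+'0.png'); print(n,np.array(arm.calibration(n)['T']),arm.calibration(n)['K'][0])
S=np.array([640,480])
for q in['dot','padlock','post_top','pivot','handle_grip','post','station']:
    r={n:arm.place_of(n,q) for n in('top','side')}
    for n in r: print(q,n,[(np.round(np.array(d['point'])*S),round(d['conf'],2)) for d in r[n][:3]])
    if r['top'] and r['side']: print('  tri',tri([ray(arm.calibration(n),np.array(r[n][0]['point'])*S) for n in r]))
print(arm.observe())
E
```

```text
pics
top [[-0.005 -0.996  0.09   0.429]
 [-1.     0.005 -0.007 -0.029]
 [ 0.006 -0.09  -0.996  1.313]
 [ 0.     0.     0.     1.   ]] [491.206   0.    317.244]
side [[-0.976 -0.155  0.154  0.406]
 [-0.218  0.636 -0.74   0.595]
 [ 0.017 -0.756 -0.655  0.661]
 [ 0.     0.     0.     1.   ]] [452.361   0.    320.932]
dot top [(array([219., 226.]), 0.68), (array([278., 244.]), 0.66), (array([263., 181.]), 0.62)]
dot side [(array([257., 378.]), 0.79), (array([215., 312.]), 0.71), (array([315., 308.]), 0.59)]
  tri (array([0.587, 0.222, 0.017]), np.float64(0.0030507746727549134))
padlock top [(array([260., 185.]), 0.64), (array([220., 231.]), 0.46), (array([279., 254.]), 0.42)]
padlock side [(array([314., 316.]), 0.9), (array([262., 388.]), 0.89), (array([221., 320.]), 0.61)]
  tri (array([0.599, 0.109, 0.082]), np.float64(0.085163975321417))
post_top top [(array([320., 256.]), 0.62)]
post_top side [(array([338., 250.]), 0.95)]
  tri (array([ 0.505, -0.044,  0.082]), np.float64(0.0003739004535288488))
pivot top [(array([460., 208.]), 0.71), (array([309., 215.]), 0.57)]
pivot side [(array([
[... 434 characters left out ...]
), np.float64(0.0037835604555703983))
station top [(array([306., 222.]), 0.75), (array([425., 174.]), 0.28)]
station side [(array([286., 279.]), 0.85)]
  tri (array([ 0.601, -0.009,  0.014]), np.float64(0.0001981098988598322))
{'clock': 0.8, 'joints': array([ 1.161,  0.435,  0.025,  1.573, -0.012,  1.134, -0.075]), 'dq': array([-0.001,  0.   ,  0.   ,  0.001,  0.001, -0.   , -0.   ]), 'joint_efforts': array([  0.   , -66.761,   0.984, -31.48 ,  -0.061,   0.033,  -0.   ]), 'position': array([ 0.189, -0.596,  0.188]), 'ee_rot': array([3.105, 0.48 , 0.   ]), 'force': array([-0.884, -0.477,  0.477]), 'ft_torque': array([ 0.012, -0.034,  0.019]), 'gripper_force': 0.0, 'width': 1.0010286646586473}
```

View pics/top0.png

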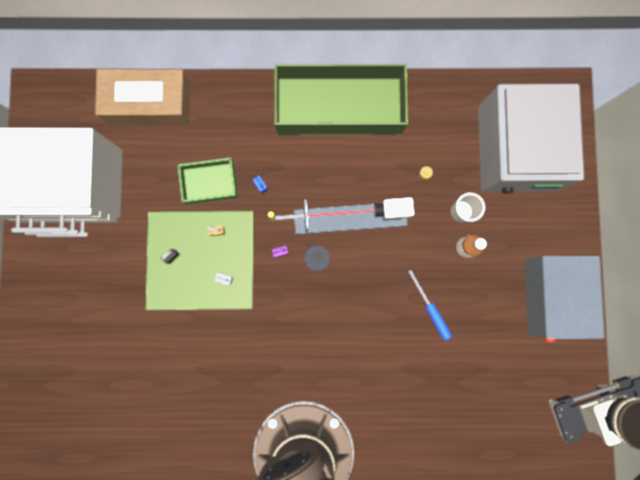

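View pics/side0.png

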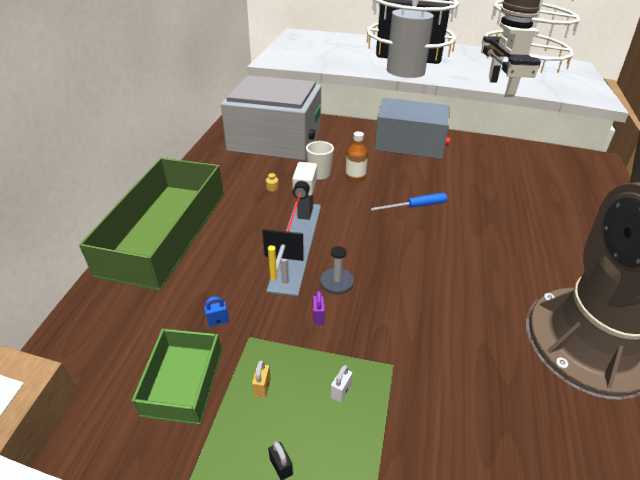

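The top view shows three mat padlocks: orange-brass (216,231), silver (223,279) and black (170,256). The off-mat look-alikes are blue (260,184) and purple (280,251). In the side view brass is at (260,380). Brass fits the description; I'll confirm it with the wrist camera, and I'm moving over there now.

Emit:
move_arm --motion '[{"tx":0.01,"ty":-0.01,"tz":-0.03},{"tx":0.026,"ty":-0.027,"tz":-0.02},{"tx":0.026,"ty":-0.027,"tz":-0.02},{"tx":0.026,"ty":-0.027,"tz":-0.02},{"tx":0.026,"ty":-0.027,"tz":-0.02},{"tx":0.026,"ty":-0.027,"tz":-0.01},{"tx":0.026,"ty":-0.027},{"tx":0.026,"ty":-0.027},{"tx":0.026,"ty":-0.027},{"tx":0.026,"ty":-0.027},{"tx":0.026,"ty":-0.027},{"tx":0.026,"ty":-0.027}]' --gripper -1

```text
invalid input
```

Emit:
move_arm --motion '[{"tx":0.026,"ty":-0.027},{"tx":0.026,"ty":-0.027},{"tx":0.026,"ty":-0.027},{"tx":0.026,"ty":-0.027},{"tx":0.026,"ty":-0.027},{"tx":0.026,"ty":-0.027},{"tx":0.026,"ty":-0.027},{"tx":0.026,"ty":-0.027},{"tx":0.026,"ty":-0.027},{"tx":0.01,"ty":-0.01},{}]'

```text
invalid input
```

```bash
python3 - <<'E'
from h import *
np.set_printoptions(precision=3,suppress=True)
c=arm.calibration('wrist'); im=snap('wrist','w0.png'); print(arm.observe()['clock'],arm.observe()['position'],arm.observe()['ee_rot'],c['T'],proj(c,[.585,.22,.03]))
E
```

```text
0.85 [ 0.189 -0.596  0.188] [3.105 0.48  0.   ] [[ 0.302 -0.921 -0.247  0.255]
 [-0.953 -0.291 -0.079 -0.575]
 [ 0.001  0.259 -0.966  0.385]
 [ 0.     0.     0.     1.   ]] [-16.811 -86.03 ]
```

View pics/w0.png

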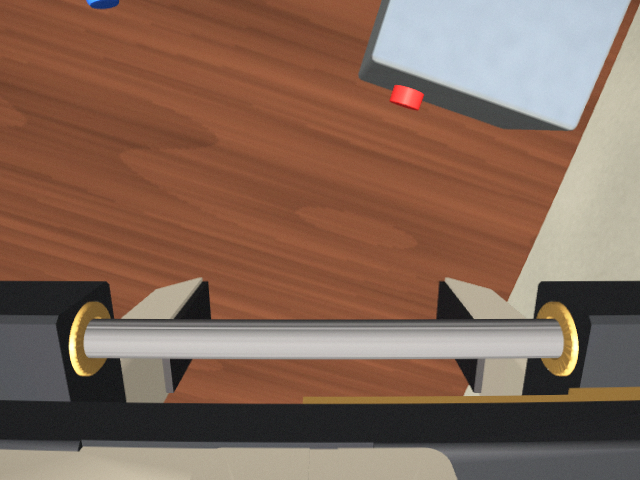

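The picture shows only the bare table, because the moves were refused; I'll give all four keys in every row.

Emit:
move_arm --motion '[{"tx":0.01,"ty":-0.01,"tz":-0.03,"twist":0},{"tx":0.026,"ty":-0.027,"tz":-0.02,"twist":0},{"tx":0.026,"ty":-0.027,"tz":-0.02,"twist":0},{"tx":0.026,"ty":-0.027,"tz":-0.02,"twist":0},{"tx":0.026,"ty":-0.027,"tz":-0.02,"twist":0},{"tx":0.026,"ty":-0.027,"tz":-0.01,"twist":0},{"tx":0.026,"ty":-0.027,"tz":0,"twist":0},{"tx":0.026,"ty":-0.027,"tz":0,"twist":0},{"tx":0.026,"ty":-0.027,"tz":0,"twist":0},{"tx":0.026,"ty":-0.027,"tz":0,"twist":0},{"tx":0.026,"ty":-0.027,"tz":0,"twist":0},{"tx":0.026,"ty":-0.027,"tz":0,"twist":0}]' --gripper -1 --squeeze 20

```text
clock: 2.05
position: [0.3787, -0.2124, 0.3083]
ee_rot: [3.104, 0.48, 0.001]
force: [0.7, -0.9, 0.4]
width: 1.0
gripper_force: 0.0
```

Emit:
move_arm --motion '[{"tx":0.024,"ty":-0.031,"tz":0,"twist":0},{"tx":0.024,"ty":-0.031,"tz":0,"twist":0},{"tx":0.024,"ty":-0.031,"tz":0,"twist":0},{"tx":0.024,"ty":-0.031,"tz":0,"twist":0},{"tx":0.024,"ty":-0.031,"tz":0,"twist":0},{"tx":0.024,"ty":-0.031,"tz":0,"twist":0},{"tx":0.024,"ty":-0.031,"tz":0,"twist":0},{"tx":0.024,"ty":-0.031,"tz":0,"twist":0},{"tx":0.024,"ty":-0.031,"tz":0,"twist":0},{"tx":0.024,"ty":-0.031,"tz":0,"twist":0},{"tx":0.024,"ty":-0.031,"tz":0,"twist":0},{"tx":0,"ty":0,"tz":0,"twist":0}]'

```text
clock: 3.25
position: [0.5268, 0.1968, 0.3075]
ee_rot: [-3.1, -0.489, 0.001]
force: [0.1, 0.4, 0.5]
width: 1.005
gripper_force: 0.0
```

```bash
cat > look.py <<'E'
from h import *
import sys
np.set_printoptions(precision=4,suppress=True)
S=np.array([640,480])
c=arm.calibration('wrist'); im=snap('wrist',sys.argv[1]); o=arm.observe()
print(o['clock'],o['position'],o['ee_rot'])
for q in sys.argv[2:]:
    print(q,[(np.round(np.array(d['point'])*S,1),round(d['conf'],2),tuple(np.round(onz(c,np.array(d['point'])*S,0.03),3))) for d in arm.place_of('wrist',q)[:4]])
np.savez('pics/'+sys.argv[1]+'.npz',K=c['K'],k1=c['k1'],T=c['T'])
E
python3 look.py w1.png padlock dot
```

```text
3.3 [0.5267 0.1939 0.3075] [-3.1023 -0.4864  0.0013]
padlock [(array([427.7, 223.9]), 0.73, (np.float64(0.525), np.float64(0.07), np.float64(0.03))), (array([312.8, 135.5]), 0.7, (np.float64(0.578), np.float64(0.226), np.float64(0.03))), (array([444.8,  64.2]), 0.55, (np.float64(0.691), np.float64(0.116), np.float64(0.03)))]
dot [(array([436.2, 225.1]), 0.83, (np.float64(0.526), np.float64(0.061), np.float64(0.03))), (array([310.5, 129.8]), 0.79, (np.float64(0.583), np.float64(0.23), np.float64(0.03))), (array([457.3,  61.2]), 0.73, (np.float64(0.698), np.float64(0.105), np.float64(0.03)))]
```

View pics/w1.png

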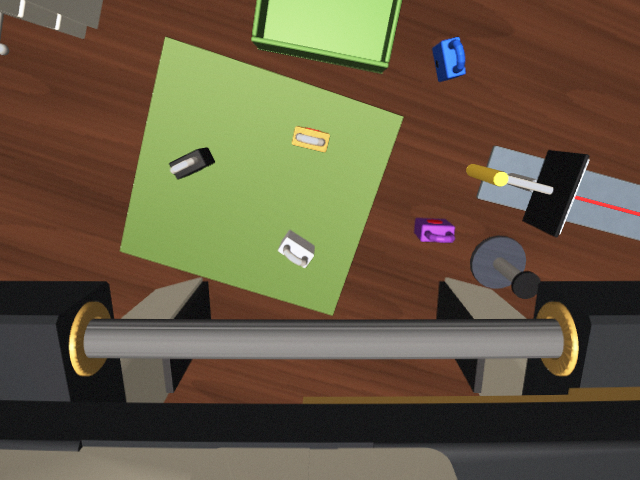

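```bash
python3 - <<'E'
import cv2,numpy as np
im=cv2.imread('pics/w1.png')
a=cv2.resize(im[110:170,270:350],None,fx=6,fy=6,interpolation=cv2.INTER_CUBIC)
b=cv2.resize(cv2.imread('pics/side0.png')[350:410,235:285],None,fx=6,fy=6,interpolation=cv2.INTER_CUBIC)
cv2.imwrite('pics/crop.png',np.hstack([a,b]))
E
```

```text
(no output)
```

View pics/crop.png

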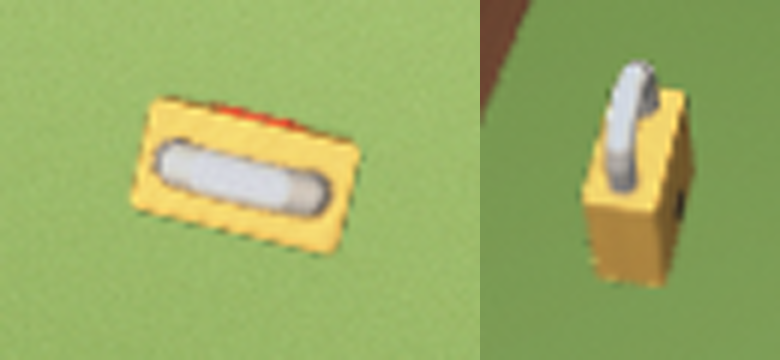

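The crop confirms it: brass body, grey shackle, red dot sliver on its upper long edge (wrist picture ≈(312,129)), so its +x points up in the wrist image. The rest are silver (297,248), black (191,163), purple (434,230) and blue (450,60), and none of those fits.

```bash
cat > lock.py <<'E'
from h import *
np.set_printoptions(precision=4,suppress=True)
c=arm.calibration('wrist')
cc=dict(np.load('pics/w1.png.npz')); cc['k1']=float(cc['k1'])
px=np.array([(155,97),(358,145),(335,253),(133,208)])/6+[270,110]
P=np.array([onz(cc,p,.043) for p in px]); print(P)
m=P.mean(0); xl=(P[0]+P[1]-P[2]-P[3])[:2]; w=(P[1]+P[2]-P[0]-P[3])[:2]
print('centre',m,'size',np.linalg.norm(xl)/2,np.linalg.norm(w)/2,'xang',np.degrees(np.arctan2(*xl[::-1])),'wang',np.degrees(np.arctan2(*w[::-1])))
# height check: top camera blob of brass
for n in('top',):
    im=cv2.cvtColor(cv2.imread('pics/top0.png'),cv2.COLOR_BGR2HSV)[215:245,200:235]
    ys,xs=np.where((im[...,0]>8)&(im[...,0]<27)&(im[...,1]>120)&(im[...,2]>120)); 
    q=(xs.mean()+200,ys.mean()+215); print(q,len(xs),tri([ray(arm.calibration(n),q),ray(cc,px.mean(0))]))
ct=arm.calibration('top')
r=R.from_rotvec(arm.observe()['ee_rot']).as_matrix(); print(r, arm.observe()['position'])
E
python3 lock.py
```

```text
[[0.5823 0.2457 0.043 ]
 [0.5855 0.2092 0.043 ]
 [0.5664 0.2073 0.043 ]
 [0.5628 0.2438 0.043 ]]
centre [0.5742 0.2265 0.043 ] size 0.019415128214026044 0.036716919604038195 xang 5.67717706715171 wang -84.76105088447441
(np.float64(219.17391304347825), np.float64(232.26086956521738)) 23 (array([ 0.5735,  0.2265, -0.0011]), np.float64(0.0013345539445837674))
[[ 0.9533  0.302  -0.0004]
 [ 0.302  -0.9533 -0.0006]
 [-0.0006  0.0005 -1.    ]] [0.5269 0.1906 0.3078]
```

Emit:
move_arm --motion '[{"tx":0.005,"ty":-0.01,"tz":0.03,"twist":0.067},{"tx":0.0,"ty":-0.012,"tz":0.035,"twist":0.066},{"tx":0,"ty":0,"tz":0.035,"twist":0},{"tx":0,"ty":0,"tz":0.03,"twist":0},{"tx":0,"ty":0,"tz":0,"twist":0},{"tx":0,"ty":0,"tz":0,"twist":0},{"tx":0,"ty":0,"tz":0,"twist":0}]'

```text
clock: 4.1
position: [0.5275, 0.2138, 0.1801]
ee_rot: [-3.137, -0.152, -0.004]
force: [-0.4, 0.2, 1.0]
width: 1.0
gripper_force: 0.0
```

```bash
python3 - <<'E'
from h import *
np.set_printoptions(precision=4,suppress=True)
c=arm.calibration('wrist'); im=snap('wrist','w2.png'); o=arm.observe()
print(o['clock'],o['position'],R.from_rotvec(o['ee_rot']).as_matrix()[:,0])
h=cv2.cvtColor(im,cv2.COLOR_RGB2HSV)
pc=proj(c,[.574,.2265,.043]); print(pc)
m=((h[...,0]>14)&(h[...,0]<27)&(h[...,1]>110)&(h[...,2]>150)).astype(np.uint8)
m[:, :]*=1
n,l,s,ce=cv2.connectedComponentsWithStats(m)
for i in range(1,n):
    if s[i,4]>150: print(s[i],ce[i])
k=1+np.argmin([np.hypot(*(ce[i]-pc))+(1e3 if s[i,4]<300 else 0) for i in range(1,n)])
cn=cv2.findContours((l==k).astype(np.uint8),cv2.RETR_EXTERNAL,cv2.CHAIN_APPROX_NONE)[0][0]
b=cv2.boxPoints(cv2.minAreaRect(cn)); print(b)
for z in(.038,.043,.048):
    P=np.array([onz(c,p,z) for p in b]); print(z,P.mean(0),[np.linalg.norm(P[i]-P[i-1]) for i in range(4)],[np.degrees(np.arctan2(*(P[i]-P[i-1])[1::-1])) for i in range(4)])
cc=dict(np.load('pics/w1.png.npz'));px=np.array([(155,97),(358,145),(335,253),(133,208)])/6+[270,110]
print(tri([ray(cc,px.mean(0)),ray(c,b.mean(0))]))
x,y=b.mean(0).astype(int);cv2.imwrite('pics/c2.png',cv2.resize(im[max(0,y-80):y+80,x-100:x+100,::-1],None,fx=3,fy=3))
E
```

```text
4.15 [0.5275 0.214  0.1802] [0.9953 0.0968 0.0032]
[312.5221 154.4498]
[288 140  49  27 800] [311.7862 152.5025]
[546 140  74  25 320] [583.5906 146.2219]
[557 309  22  67 398] [570.9271 344.5704]
[ 69 310  17  65 365] [ 74.8685 344.5945]
[[288. 140.]
 [336. 140.]
 [336. 166.]
 [288. 166.]]
0.038 [0.5747 0.2271 0.038 ] [np.float64(0.02017535256561089), np.float64(0.03752353938434884), np.float64(0.020167499649198537), np.float64(0.038075351514763045)] [np.float64(4.389076538941235), np.float64(-84.48505894648378), np.float64(-174.04358989884855), np.float64(95.52179782262584)]
0.043 [0.575 0.227 0.043] [np.float64(0.01987815364135679), np.float64(0.03697078792669955), np.float64(0.01987041640462362), np.float64(0.03751447142734051)] [np.float64(4.389076538941392), np.float64(-84.48505894648378), np.float64(-174.04358989884852), np.float64(95.52179782262567)]
0.048 [0.5753 0.2269 0.048 ] [np.float64(0.019580954717102802), np.float64(0.036418036469050244), np.float64(0.019573333160048813), np.float64(0.036953591339918)] [np.float64(4.389076538941366), np.float64(-84.4850589464836), np.float64(-174.0435898988486), np.float64(95.52179782262567)]
(array([0.5729, 0.2275, 0.0083]), np.float64(0.00023699339216110867))
```

View pics/c2.png

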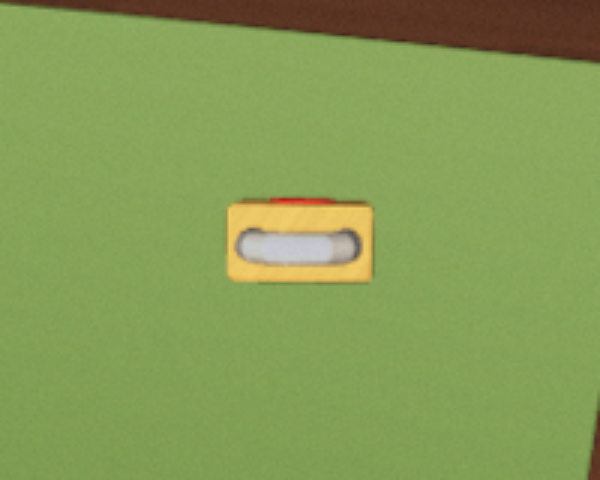

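The crop shows the brass padlock square to the image with its dot upwards; its body is 37.5 x 20 mm at z≈0.043, centred at (0.575, 0.227). I'll grasp it now.

Emit:
move_arm --motion '[{"tx":0.024,"ty":-0.004,"tz":0.01,"twist":0},{"tx":0.0245,"ty":-0.0043,"tz":0.02,"twist":0},{"tx":0,"ty":0,"tz":0.03,"twist":0},{"tx":0,"ty":0,"tz":0.035,"twist":0},{"tx":0,"ty":0,"tz":0.035,"twist":0},{"tx":0,"ty":0,"tz":0.025,"twist":0},{"tx":0,"ty":0,"tz":0.013,"twist":0},{"tx":0,"ty":0,"tz":0,"twist":0},{"tx":0,"ty":0,"tz":0,"twist":0}]'

```text
clock: 5.05
position: [0.5748, 0.2274, 0.0115]
ee_rot: [-3.137, -0.153, -0.003]
force: [0.4, 0.4, -0.4]
width: 0.999
gripper_force: 0.0
```

Emit:
move_arm --motion '[{"tx":0,"ty":0,"tz":0,"twist":0},{"tx":0,"ty":0,"tz":0,"twist":0},{"tx":0,"ty":0,"tz":0,"twist":0},{"tx":0,"ty":0,"tz":0,"twist":0},{"tx":0,"ty":0,"tz":0,"twist":0},{"tx":0,"ty":0,"tz":0,"twist":0},{"tx":0,"ty":0,"tz":0,"twist":0},{"tx":0,"ty":0,"tz":0,"twist":0},{"tx":0,"ty":0,"tz":0,"twist":0},{"tx":0,"ty":0,"tz":0,"twist":0}]' --gripper 1 --squeeze 20

```text
clock: 6.05
position: [0.5737, 0.2269, 0.01]
ee_rot: [-3.138, -0.154, 0.0]
force: [0.8, -0.6, 0.2]
width: 0.333
gripper_force: 20.0
```

Emit:
move_arm --motion '[{"tx":0,"ty":0,"tz":-0.01,"twist":0},{"tx":0,"ty":0,"tz":-0.03,"twist":0},{"tx":0,"ty":0,"tz":-0.04,"twist":0},{"tx":0,"ty":0,"tz":-0.04,"twist":0},{"tx":-0.01,"ty":0.02,"tz":-0.04,"twist":0},{"tx":-0.02,"ty":0.035,"tz":-0.03,"twist":0},{"tx":-0.02,"ty":0.04,"tz":-0.03,"twist":0},{"tx":-0.02,"ty":0.04,"tz":-0.02,"twist":0},{"tx":-0.02,"ty":0.034,"tz":0,"twist":0},{"tx":0,"ty":0,"tz":0,"twist":0},{"tx":0,"ty":0,"tz":0,"twist":0},{"tx":0,"ty":0,"tz":0,"twist":0}]'

```text
clock: 7.25
position: [0.502, 0.0542, 0.248]
ee_rot: [-3.137, -0.156, -0.0]
force: [0.6, -0.6, -1.2]
width: 0.332
gripper_force: 20.0
```

```bash
python3 look.py w3.png post_top pivot handle_grip post station sight_line padlock; python3 -c "
from h import *
print(arm.observe()['width'],arm.observe()['gripper_force'])"
```

```text
7.3 [0.502  0.0545 0.2478] [-3.137  -0.1567  0.    ]
post_top [(array([427.4, 214.5]), 0.73, (np.float64(0.495), np.float64(-0.051), np.float64(0.03)))]
pivot []
handle_grip [(array([310.8,  81.3]), 0.88, (np.float64(0.609), np.float64(0.076), np.float64(0.03)))]
post [(array([411.4, 199.3]), 0.61, (np.float64(0.509), np.float64(-0.033), np.float64(0.03)))]
station [(array([400.4,  98. ]), 0.87, (np.float64(0.603), np.float64(-0.008), np.float64(0.03)))]
sight_line []
padlock [(array([322., 261.]), 0.87, (np.float64(0.436), np.float64(0.049), np.float64(0.03))), (array([317.5, 176.7]), 0.66, (np.float64(0.522), np.float64(0.062), np.float64(0.03))), (array([ 45.3, 160.9]), 0.27, (np.float64(0.512), np.float64(0.329), np.float64(0.03))), (array([178.5, 229.1]), 0.17, (np.float64(0.455), np.float64(0.197), np.float64(0.03)))]
0.33214242224099877 20.001323148608208
```

View pics/w3.png

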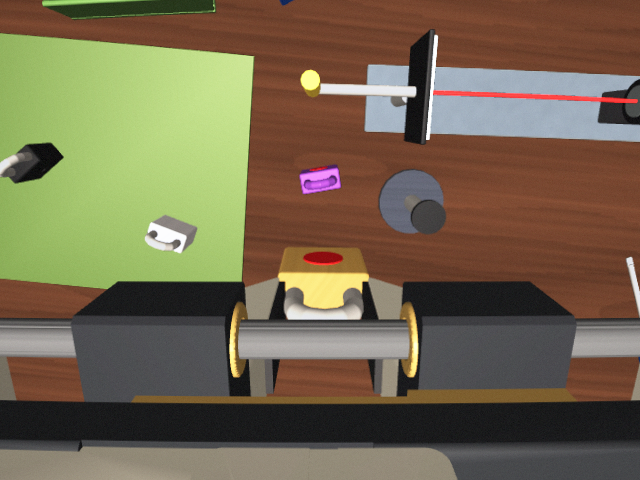

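Wrist view: the padlock is held with its dot at (323,258). The post disc is at (428,216), the red line runs from the mirror face (434,93) to the camera (637,101), and the pin top is at (310,81).

```bash
python3 - <<'E'
from h import *
np.set_printoptions(precision=4,suppress=True)
cc=dict(np.load('pics/w3.png.npz')); im=cv2.imread('pics/w3.png')
h=cv2.cvtColor(im,cv2.COLOR_BGR2HSV)
# disc: darkest blob
m=((h[...,2]<62)).astype(np.uint8); sub=m[190:245,400:455]
n,l,s,ce=cv2.connectedComponentsWithStats(sub); k=1+np.argmax(s[1:,4]); dp=ce[k]+[400,190]; print('disc',s[k],dp)
print('post z.085',onz(cc,dp,.085))
ct,cs=arm.calibration('top'),arm.calibration('side')
print('tri post w+side+top',tri([ray(cc,dp),ray(cs,(338,250)),ray(ct,(320,256))]),tri([ray(cc,dp),ray(cs,(338,250))]))
# red line
red=((h[...,0]<8)|(h[...,0]>172))&(h[...,1]>170)&(h[...,2]>150); red[:80]=0; red[115:]=0; red[:,:430]=0
ys,xs=np.where(red); L=np.polyfit(xs,ys,1); print('red',xs.min(),xs.max(),L)
a=onz(cc,(xs.min(),np.polyval(L,xs.min())),.105); b=onz(cc,(xs.max(),np.polyval(L,xs.max())),.105)
d=(a-b)/np.linalg.norm(a-b); print('line start',a,b,'dir',d,np.degrees(np.arctan2(d[1],d[0])))
y=((h[...,0]>22)&(h[...,0]<35)&(h[...,1]>150)&(h[...,2]>200)).astype(np.uint8); y[:60]=0; y[110:]=0
ys,xs=np.where(y); q=(xs.mean(),ys.mean()); p=onz(cc,q,.165); print('pin',q,p,(p-a)[:2],np.linalg.norm((p-a)[:2]))
print('pin tri',tri([ray(cc,q),ray(cs,(271,247))]))
o=arm.observe(); r=R.from_rotvec(o['ee_rot']).as_matrix()
c=arm.calibration('wrist')
for dz in(.008,.013,.018): print(dz,proj(cc,o['position']+r@[.010,0,-dz]))
E
```

```text
disc [11 10 24 24 60] [417.8833 207.5667]
post z.085 [ 0.5104 -0.0273  0.085 ]
tri post w+side+top (array([ 0.5061, -0.0376,  0.0823]), np.float64(0.009945249307149512)) (array([ 0.5072, -0.0271,  0.0942]), np.float64(0.005025009165837232))
red 433 637 [ 0.0434 73.0005]
line start [ 0.604  -0.0202  0.105 ] [ 0.6155 -0.1812  0.105 ] dir [-0.0707  0.9975  0.    ] 94.05149135394966
pin (np.float64(309.6470588235294), np.float64(80.05882352941177)) [0.5973 0.072  0.165 ] [-0.0067  0.0922] 0.09245540360151043
pin tri (array([0.5973, 0.0719, 0.1701]), np.float64(0.00044020619690461805))
0.008 [324.6004 256.3247]
0.013 [324.636  259.6079]
0.018 [324.6733 263.0587]
```

```bash
python3 - <<'E'
from h import *
np.set_printoptions(precision=4,suppress=True)
cc=dict(np.load('pics/w3.png.npz')); g=cv2.cvtColor(cv2.imread('pics/w3.png'),cv2.COLOR_BGR2GRAY)
s=cv2.resize(g[185:250,395:460],None,fx=4,fy=4,interpolation=cv2.INTER_CUBIC)
print(g[216,395:460])
for p2 in(30,20,14):
    ci=cv2.HoughCircles(s,cv2.HOUGH_GRADIENT,1,20,param1=60,param2=p2,minRadius=48,maxRadius=90)
    if ci is not None: print(p2,[(np.round(q[:2]/4+[394.6,184.6],1),q[2]/4,onz(cc,q[:2]/4+[394.6,184.6],.085)) for q in ci[0][:3]])
q=(428.,216.); cs,ct=arm.calibration('side'),arm.calibration('top')
print(onz(cc,q,.085),tri([ray(cc,q),ray(cs,(338,251))]),tri([ray(cs,(338,251)),ray(ct,(320,256))]))
for n in('top','side'): 
    p=arm.regions_of(n,'post_top')
E
```

```text
[110 108 109 107 103 107 108 106 106 103 108 107 107 109 105  80  35  62
  69  67  69  69  66  66  70  66  71  67  66  65  64  68  68  66  67  65
  66  69  67  66  64  69  64  63  66  67  64  62  63  61  68  82  90  86
  88  89  91  86  87  90  87  87  87  86  88]
30 [(array([429. , 217.2]), np.float32(17.075), array([ 0.5029, -0.0383,  0.085 ]))]
20 [(array([428. , 216.5]), np.float32(17.425), array([ 0.5035, -0.0373,  0.085 ]))]
14 [(array([428. , 216.5]), np.float32(17.425), array([ 0.5035, -0.0373,  0.085 ])), (array([432.2, 219.5]), np.float32(20.95), array([ 0.5013, -0.0414,  0.085 ]))]
[ 0.5039 -0.0373  0.085 ] (array([ 0.5039, -0.0372,  0.0854]), np.float64(7.183956727602933e-05)) (array([ 0.5047, -0.0437,  0.0795]), np.float64(0.00023703893463951963))
```

Emit:
move_arm --motion '[{"tx":-0.012,"ty":0.02,"tz":0.01,"twist":0},{"tx":-0.02,"ty":0.038,"tz":0.018,"twist":0},{"tx":-0.02,"ty":0.039,"tz":0.018,"twist":0},{"tx":0,"ty":0,"tz":0.012,"twist":-0.045},{"tx":0,"ty":0,"tz":0,"twist":-0.045},{"tx":0,"ty":0,"tz":0,"twist":0},{"tx":0,"ty":0,"tz":0,"twist":0},{"tx":0,"ty":0,"tz":0,"twist":0}]'

```text
clock: 8.55
position: [0.46, -0.0484, 0.19]
ee_rot: [3.119, 0.373, 0.001]
force: [-0.3, -0.8, -1.5]
width: 0.336
gripper_force: 20.0
```

```bash
python3 look.py w4.png post_top; python3 - <<'E'
from h import *
np.set_printoptions(precision=4,suppress=True)
cc=dict(np.load('pics/w4.png.npz')); f=cv2.imread('pics/w4.png'); g=cv2.cvtColor(f,cv2.COLOR_BGR2GRAY)
p=proj(cc,[.5037,-.0375,.085]); print('pred',p); x0,y0=(p-45).astype(int); x0=max(x0,0);y0=max(y0,0)
s=cv2.resize(g[y0:y0+90,x0:x0+90],None,fx=4,fy=4,interpolation=cv2.INTER_CUBIC)
for p2 in(40,25,15):
    ci=cv2.HoughCircles(s,cv2.HOUGH_GRADIENT,1,20,param1=60,param2=p2,minRadius=60,maxRadius=110)
    if ci is not None: print(p2,[(np.round(q[:2]/4+[x0-.4,y0-.4],1),q[2]/4,onz(cc,q[:2]/4+[x0-.4,y0-.4],.085)) for q in ci[0][:3]])
h=cv2.cvtColor(f,cv2.COLOR_BGR2HSV)
red=((h[...,0]<8)|(h[...,0]>172))&(h[...,1]>170)&(h[...,2]>150); red[180:]=0
ys,xs=np.where(red); print('red',len(xs),xs.min() if len(xs) else 0)
cv2.imwrite('pics/w4v.png',f)
E
```

```text
8.6 [ 0.46   -0.0483  0.19  ] [3.1191 0.3737 0.0009]
post_top [(array([323.5, 161.2]), 0.7, (np.float64(0.499), np.float64(-0.039), np.float64(0.03)))]
pred [322.521  160.5814]
red 491 354
```

View pics/w4.png

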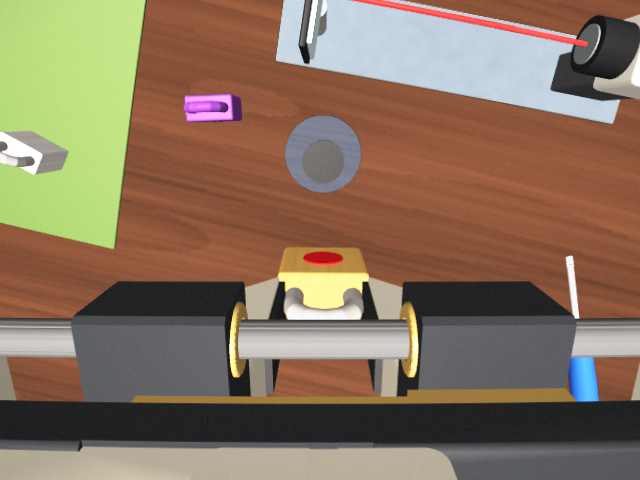

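The view shows the disc centre at (323,161.5), within 1 mm of the prediction from the earlier measurement. Post top ≈ (0.503, -0.038, 0.085).

Emit:
move_arm --motion '[{"tx":0.015,"ty":0,"tz":0,"twist":0},{"tx":0.02,"ty":0,"tz":0.01,"twist":0},{"tx":0.0085,"ty":0,"tz":0.02,"twist":0},{"tx":0,"ty":0,"tz":0.025,"twist":0},{"tx":0,"ty":0,"tz":0.02,"twist":0},{"tx":0,"ty":0,"tz":0.01,"twist":0},{"tx":0,"ty":0,"tz":0.007,"twist":0},{"tx":0,"ty":0,"tz":0.002,"twist":0},{"tx":0,"ty":0,"tz":0,"twist":0},{"tx":0,"ty":0,"tz":0,"twist":0},{"tx":0,"ty":0,"tz":0,"twist":0}]'

```text
clock: 9.75
position: [0.5024, -0.0384, 0.0964]
ee_rot: [3.119, 0.374, 0.002]
force: [1.2, 0.3, -1.1]
width: 0.333
gripper_force: 20.0
```

Emit:
move_arm --motion '[{"tx":0,"ty":0,"tz":0.001,"twist":0},{"tx":0,"ty":0,"tz":0,"twist":0},{"tx":0,"ty":0,"tz":0,"twist":0}]'

```text
clock: 10.05
position: [0.5019, -0.0384, 0.0948]
ee_rot: [3.119, 0.375, 0.0]
force: [-0.4, 0.8, -1.0]
width: 0.334
gripper_force: 20.0
```

Emit:
move_arm --motion '[{"tx":0,"ty":0,"tz":0.001,"twist":0},{"tx":0,"ty":0,"tz":0,"twist":0},{"tx":0,"ty":0,"tz":0,"twist":0}]'

```text
clock: 10.35
position: [0.5018, -0.0383, 0.0937]
ee_rot: [3.119, 0.375, -0.0]
force: [-0.4, -0.2, -1.2]
width: 0.335
gripper_force: 20.0
```

Emit:
move_arm --motion '[{"tx":0,"ty":0,"tz":0.001,"twist":0},{"tx":0,"ty":0,"tz":0,"twist":0},{"tx":0,"ty":0,"tz":0,"twist":0}]'

```text
clock: 10.65
position: [0.5018, -0.0384, 0.0927]
ee_rot: [3.119, 0.375, -0.0]
force: [-0.3, -0.2, -1.5]
width: 0.335
gripper_force: 20.0
```

Emit:
move_arm --motion '[{"tx":0,"ty":0,"tz":0.001,"twist":0},{"tx":0,"ty":0,"tz":0,"twist":0},{"tx":0,"ty":0,"tz":0,"twist":0}]'

```text
clock: 10.95
position: [0.5021, -0.0383, 0.0918]
ee_rot: [3.119, 0.375, 0.0]
force: [-0.6, 0.7, 1.1]
width: 0.336
gripper_force: 20.0
```

Contact is felt at TCP z = 0.0918, as expected; now I'll release and rise.

Emit:
move_arm --motion '[{"tx":0,"ty":0,"tz":0,"twist":0},{"tx":0,"ty":0,"tz":0,"twist":0},{"tx":0,"ty":0,"tz":0,"twist":0},{"tx":0,"ty":0,"tz":0,"twist":0},{"tx":0,"ty":0,"tz":0,"twist":0},{"tx":0,"ty":0,"tz":0,"twist":0}]' --gripper -0.3

```text
clock: 11.55
position: [0.5019, -0.0383, 0.0917]
ee_rot: [3.119, 0.375, 0.0]
force: [0.1, -0.5, -0.3]
width: 0.651
gripper_force: 0.0
```

Emit:
move_arm --motion '[{"tx":0,"ty":0,"tz":-0.01,"twist":0},{"tx":0,"ty":0,"tz":-0.025,"twist":0},{"tx":0,"ty":0,"tz":-0.04,"twist":0},{"tx":0,"ty":0,"tz":-0.04,"twist":0},{"tx":0,"ty":0,"tz":-0.04,"twist":0},{"tx":-0.02,"ty":0,"tz":-0.03,"twist":0},{"tx":-0.03,"ty":0,"tz":-0.01,"twist":0},{"tx":-0.01,"ty":0,"tz":0,"twist":0},{"tx":0,"ty":0,"tz":0,"twist":0},{"tx":0,"ty":0,"tz":0,"twist":0}]'

```text
clock: 12.55
position: [0.4438, -0.0525, 0.2865]
ee_rot: [3.119, 0.375, -0.0]
force: [0.4, -0.2, 0.1]
width: 0.649
gripper_force: 0.0
```

```bash
python3 look.py w5.png padlock dot pivot handle_grip
```

```text
12.6 [ 0.444  -0.0523  0.2863] [-3.1187 -0.3751  0.0007]
padlock [(array([322.3, 133.6]), 0.85, (np.float64(0.502), np.float64(-0.038), np.float64(0.03))), (array([239.3,  95.8]), 0.85, (np.float64(0.519), np.float64(0.054), np.float64(0.03)))]
dot [(array([237.1,  84. ]), 0.83, (np.float64(0.53), np.float64(0.058), np.float64(0.03))), (array([322.5, 122.4]), 0.8, (np.float64(0.513), np.float64(-0.035), np.float64(0.03)))]
pivot [(array([324.1,   8.3]), 0.95, (np.float64(0.619), np.float64(-0.011), np.float64(0.03))), (array([523.4, 287.7]), 0.52, (np.float64(0.39), np.float64(-0.304), np.float64(0.03)))]
handle_grip []
```

View pics/w5.png

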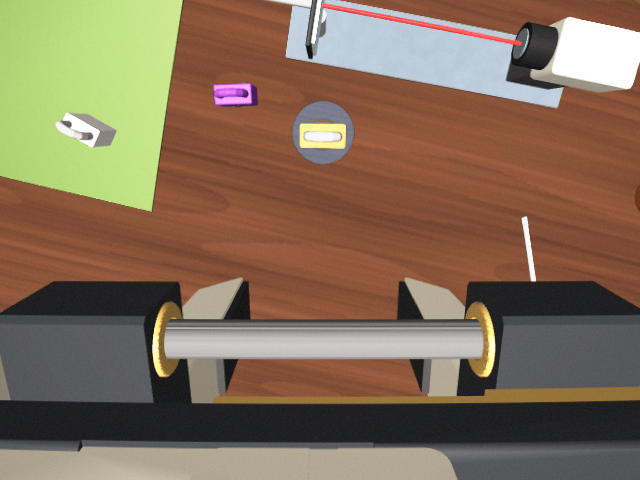

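The padlock stands centred on the post (323,136) with its dot towards the mirror. Next I'll work out the mirror geometry and check the wrist joint's room for turning.

```bash
python3 - <<'E'
from h import *
np.set_printoptions(precision=4,suppress=True)
o=arm.observe(); print(o['joints'])
cc=dict(np.load('pics/w5.png.npz')); im=cv2.imread('pics/w5.png'); h=cv2.cvtColor(im,cv2.COLOR_BGR2HSV)
print('pivot',onz(cc,(324.1,8.3),.105))
y=((h[...,0]>15)&(h[...,0]<32)&(h[...,1]>120)&(h[...,2]>140)).astype(np.uint8); y[:115]=0;y[155:]=0;y[:,:290]=0;y[:,355:]=0
ys,xs=np.where(y); r=cv2.minAreaRect(np.c_[xs,ys].astype(np.float32)); b=cv2.boxPoints(r); P=np.array([onz(cc,p,.125) for p in b]); print(r,P.mean(0),[np.degrees(np.arctan2(*(P[i]-P[i-1])[1::-1])) for i in range(4)])
red=((h[...,0]<8)|(h[...,0]>172))&(h[...,1]>170)&(h[...,2]>150); red[60:]=0
ys,xs=np.where(red); L=np.polyfit(xs,ys,1); a,b=[onz(cc,(x,np.polyval(L,x)),.105) for x in(xs.min(),xs.max())]; print(a,b,np.degrees(np.arctan2(*(a-b)[1::-1])))
E
```

```text
[ 0.4729  0.1081 -0.5178  1.7868  0.0553  1.2623 -1.3903]
pivot [ 0.6013 -0.0152  0.105 ]
((322.4673156738281, 135.5458526611328), (45.509033203125, 24.425575256347656), 1.7899105548858643) [ 0.5028 -0.0378  0.125 ] [np.float64(101.92803003769073), np.float64(11.090861315566645), np.float64(-78.04684350912493), np.float64(-167.42523970260333)]
[ 0.6031 -0.0138  0.105 ] [ 0.6149 -0.1794  0.105 ] 94.06561413338312
```

Emit:
move_arm --motion '[{"tx":0.018,"ty":-0.0086,"tz":0,"twist":0},{"tx":0.032,"ty":-0.0152,"tz":0,"twist":0},{"tx":0.032,"ty":-0.0152,"tz":0,"twist":0},{"tx":0.032,"ty":-0.0152,"tz":0,"twist":0},{"tx":0.032,"ty":-0.0152,"tz":0,"twist":0},{"tx":0.032,"ty":-0.0152,"tz":0,"twist":0},{"tx":0,"ty":0,"tz":0,"twist":-0.08},{"tx":0,"ty":0,"tz":0,"twist":-0.08},{"tx":0,"ty":0,"tz":0,"twist":-0.08},{"tx":0,"ty":0,"tz":0,"twist":-0.08},{"tx":0,"ty":0,"tz":0,"twist":-0.08},{"tx":0,"ty":0,"tz":0,"twist":-0.08}]'

```text
clock: 14.0
position: [0.5967, 0.0721, 0.2861]
ee_rot: [-2.757, -1.504, 0.001]
force: [-0.3, -0.3, 0.5]
width: 0.651
gripper_force: 0.0
```

Emit:
move_arm --motion '[{"tx":0,"ty":0,"tz":0,"twist":-0.08},{"tx":0,"ty":0,"tz":0,"twist":-0.08},{"tx":0,"ty":0,"tz":0,"twist":-0.08},{"tx":0,"ty":0,"tz":0,"twist":-0.08},{"tx":0,"ty":0,"tz":0,"twist":-0.08},{"tx":0,"ty":0,"tz":0,"twist":-0.013},{"tx":0,"ty":0,"tz":0,"twist":0},{"tx":0,"ty":0,"tz":0,"twist":0},{"tx":0,"ty":0,"tz":0,"twist":0}]'

```text
clock: 14.9
position: [0.5965, 0.0719, 0.2867]
ee_rot: [2.143, 2.297, -0.0]
force: [0.5, 0.1, 0.1]
width: 0.651
gripper_force: 0.0
```

```bash
python3 - <<'E'
from h import *
np.set_printoptions(precision=4,suppress=True)
o=arm.observe();r=R.from_rotvec(o['ee_rot']).as_matrix(); print(o['position'],o['joints'],r)
print('d tool',r.T@(np.array([.597,.072,.131])-o['position']))
E
```

```text
[0.5965 0.0719 0.2867] [ 0.354   0.4647 -0.8631  1.4286  0.3523  1.4085 -0.4434] [[-0.0693  0.9976 -0.    ]
 [ 0.9976  0.0693 -0.0001]
 [-0.0001 -0.     -1.    ]]
d tool [0.     0.0005 0.1557]
```

Emit:
move_arm --motion '[{"tx":0,"ty":0,"tz":0.02,"twist":0},{"tx":0,"ty":0,"tz":0.035,"twist":0},{"tx":0,"ty":0,"tz":0.035,"twist":0},{"tx":0,"ty":0,"tz":0.03,"twist":0},{"tx":0,"ty":0,"tz":0.025,"twist":0},{"tx":0,"ty":0,"tz":0.01,"twist":0},{"tx":0,"ty":0,"tz":0,"twist":0},{"tx":0,"ty":0,"tz":0,"twist":0}]'

```text
clock: 15.7
position: [0.5972, 0.0723, 0.1329]
ee_rot: [2.141, 2.298, 0.002]
force: [-0.8, 0.3, 0.5]
width: 0.651
gripper_force: 0.0
```

Emit:
move_arm --motion '[{"tx":0,"ty":0,"tz":0,"twist":0},{"tx":0,"ty":0,"tz":0,"twist":0},{"tx":0,"ty":0,"tz":0,"twist":0},{"tx":0,"ty":0,"tz":0,"twist":0},{"tx":0,"ty":0,"tz":0,"twist":0},{"tx":0,"ty":0,"tz":0,"twist":0},{"tx":0,"ty":0,"tz":0,"twist":0},{"tx":0,"ty":0,"tz":0,"twist":0},{"tx":0,"ty":0,"tz":0,"twist":0}]' --gripper 1 --squeeze 20

```text
clock: 16.6
position: [0.5965, 0.0718, 0.1317]
ee_rot: [-2.141, -2.299, 0.0]
force: [-0.5, 0.3, 0.8]
width: 0.012
gripper_force: 0.0
```

```bash
python3 - <<'E'
from h import *
im=arm.get_image('side'); s=im[190:310,215:365,::-1]
w=arm.get_image('wrist')[:,:,::-1]; cv2.imwrite('pics/w6full.png',w)
a=cv2.resize(s,(500,400),interpolation=cv2.INTER_CUBIC); b=cv2.resize(w,(300,225)); b=cv2.copyMakeBorder(b,0,175,0,0,cv2.BORDER_CONSTANT)
cv2.imwrite('pics/s6.png',np.hstack([a,b])); print(arm.observe()['width'],arm.observe()['gripper_force'])
E
```

```text
0.006826487462443974 0.0
```

View pics/s6.png

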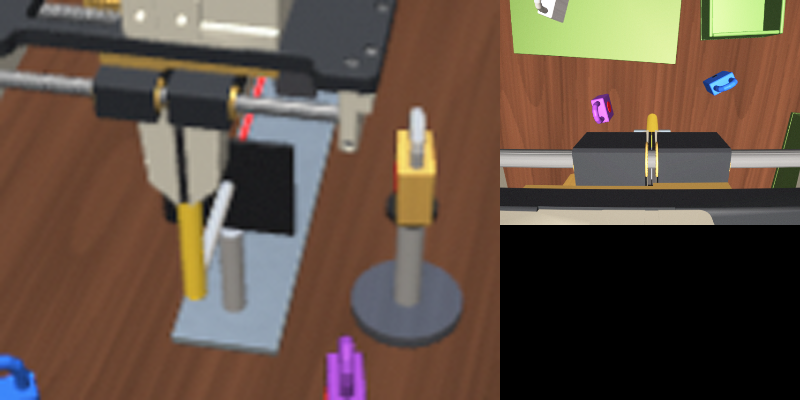

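```bash
python3 - <<'E'
from h import *
np.set_printoptions(precision=1,suppress=True)
o=arm.observe();p=o['position'];print(p*1000,o['clock'])
c=arm.calibration('wrist');cs=arm.calibration('side')
for z in(0,.01,.019,.03,.04):print(z,'side',proj(cs,p+[0,0,z]),'wrist',proj(c,p+[0,0,z]))
for z in(.099,.131,.15,.169):print('pin',z,proj(cs,[.597,.072,z]),proj(c,[.597,.072,z]))
f=cv2.imread('pics/w6full.png');h=cv2.cvtColor(f,cv2.COLOR_BGR2HSV)
y=((h[...,0]>20)&(h[...,0]<35)&(h[...,1]>130)&(h[...,2]>120))
n,l,s,ce=cv2.connectedComponentsWithStats(y.astype(np.uint8))
print([(s[i],ce[i]) for i in range(1,n) if s[i,4]>40 and abs(ce[i][0]-320)<150])
s6=cv2.imread('pics/s6.png')[:,:500];h=cv2.cvtColor(s6,cv2.COLOR_BGR2HSV)
y=((h[...,0]>20)&(h[...,0]<32)&(h[...,1]>170)&(h[...,2]>120)); y[:,:150]=0;y[:,230:]=0
ys,xs=np.where(y);print(xs.min()*.3+215,xs.max()*.3+215,ys.min()*.3+190,ys.max()*.3+190)
np.set_printoptions(linewidth=200)
E
```

```text
[596.5  71.8 131.7] 16.7
0 side [273. 264.] wrist [323.  270.4]
0.01 side [272.7 259.7] wrist [323.  277.5]
0.019 side [272.4 255.8] wrist [323.  284.5]
0.03 side [272.  250.8] wrist [323.  293.9]
0.04 side [271.7 246.3] wrist [322.9 303.6]
pin 0.099 [273.7 277.7] [324.  250.9]
pin 0.131 [272.7 264.3] [324.1 269.6]
pin 0.15 [272.1 256.1] [324.2 283.6]
pin 0.169 [271.5 247.5] [324.2 300.5]
[(array([313, 243,  25,  71, 876], dtype=int32), array([324.4, 266.2]))]
268.4 276.2 250.9 279.4
```

Views are used up, so I'll continue numerically. The fingers shut just above the pin: its top is still fully visible, and the tips appear at z≈0.165. The real tips therefore sit about 35 mm higher than the TCP reading, which also explains why the padlock was held by its 32 mm shackle. Reopen, go lower and watch the force.

Emit:
move_arm --motion '[{"tx":0,"ty":0,"tz":-0.02,"twist":0},{"tx":0,"ty":0,"tz":-0.01,"twist":0},{"tx":0,"ty":0,"tz":0,"twist":0},{"tx":0,"ty":0,"tz":0,"twist":0},{"tx":0,"ty":0,"tz":0,"twist":0},{"tx":0,"ty":0,"tz":0,"twist":0},{"tx":0,"ty":0,"tz":0.02,"twist":0},{"tx":0,"ty":0,"tz":0.015,"twist":0},{"tx":0,"ty":0,"tz":0.01,"twist":0},{"tx":0,"ty":0,"tz":0.005,"twist":0},{"tx":0,"ty":0,"tz":0.003,"twist":0},{"tx":0,"ty":0,"tz":0,"twist":0}]' --gripper -0.3

```text
clock: 17.9
position: [0.5965, 0.0719, 0.1086]
ee_rot: [-2.141, -2.299, 0.0]
force: [-0.4, 0.3, 0.5]
width: 0.649
gripper_force: 0.0
```

Emit:
move_arm --motion '[{"tx":0,"ty":0,"tz":0.004,"twist":0},{"tx":0,"ty":0,"tz":0,"twist":0},{"tx":0,"ty":0,"tz":0,"twist":0}]'

```text
clock: 18.2
position: [0.5966, 0.0719, 0.1049]
ee_rot: [2.141, 2.299, 0.0]
force: [-0.9, 0.1, 0.0]
width: 0.652
gripper_force: 0.0
```

Emit:
move_arm --motion '[{"tx":0,"ty":0,"tz":0,"twist":0},{"tx":0,"ty":0,"tz":0,"twist":0},{"tx":0,"ty":0,"tz":0,"twist":0},{"tx":0,"ty":0,"tz":0,"twist":0},{"tx":0,"ty":0,"tz":0,"twist":0},{"tx":0,"ty":0,"tz":0,"twist":0},{"tx":0,"ty":0,"tz":0,"twist":0},{"tx":0,"ty":0,"tz":0,"twist":0},{"tx":0,"ty":0,"tz":0,"twist":0}]' --gripper 1 --squeeze 20

```text
clock: 19.1
position: [0.5969, 0.0718, 0.1048]
ee_rot: [2.141, 2.299, 0.001]
force: [3.5, -0.5, -2.2]
width: 0.123
gripper_force: 20.0
```

Pin gripped (width ≈ 11 mm, 20 N). Now I'll swing it about the pivot at 4° per row, to 36° first.

Emit:
move_arm --motion '[{"tx":-0.0002,"ty":0.0059,"tz":0,"twist":0.0444},{"tx":-0.0002,"ty":0.0059,"tz":0,"twist":0.0444},{"tx":-0.0002,"ty":0.0059,"tz":0,"twist":0.0444},{"tx":-0.0002,"ty":0.0059,"tz":0,"twist":0.0444},{"tx":-0.0002,"ty":0.0059,"tz":0,"twist":0.0444},{"tx":-0.0002,"ty":0.0059,"tz":0,"twist":0.0444},{"tx":-0.0002,"ty":0.0059,"tz":0,"twist":0.0444},{"tx":-0.0002,"ty":0.0059,"tz":0,"twist":0.0444},{"tx":-0.0002,"ty":0.0059,"tz":0,"twist":0.0444},{"tx":0,"ty":0,"tz":0,"twist":0},{"tx":0,"ty":0,"tz":0,"twist":0},{"tx":0,"ty":0,"tz":0,"twist":0}]'

```text
clock: 20.3
position: [0.6468, 0.0601, 0.1048]
ee_rot: [-2.744, -1.529, 0.0]
force: [-0.7, 3.0, 0.8]
width: 0.122
gripper_force: 20.0
```

```bash
cat > sight.py <<'E'
from h import *
np.set_printoptions(precision=4,suppress=True)
o=arm.observe();p=o['position'];r=R.from_rotvec(o['ee_rot']).as_matrix()
piv=np.array([.603,-.013]);dot=np.array([.5126,-.0357])
v=p[:2]-piv;print(o['clock'],p,'rad',np.hypot(*v),'mirror deg',94.05-np.degrees(np.arctan2(v[1],v[0])),'tool',94.05-np.degrees(np.arctan2(r[1,0],r[0,0])),'want',(274.05-(180+np.degrees(np.arctan2(*(piv-dot)[::-1]))))/2)
for n in('side','top'):
    c=arm.calibration(n);im=arm.get_image(n);cv2.imwrite(f'pics/{n}_{o["clock"]:.1f}.png',im[:,:,::-1])
    h=cv2.cvtColor(im,cv2.COLOR_RGB2HSV)
    red=((h[...,0]<10)|(h[...,0]>170))&(h[...,1]>130)&(h[...,2]>110)
    A,B=proj(c,[*piv,.105]),proj(c,[*dot,.105]);print(n,'pivot px',A,'dot px',B)
    m=np.zeros(red.shape,np.uint8);cv2.line(m,tuple(A.astype(int)),tuple((B+(B-A)*.3).astype(int)),1,24);red&=m>0
    ys,xs=np.where(red)
    W=np.array([onz(c,(x,y),.105) for x,y in zip(xs,ys)])
    for x,y,w in sorted(zip(xs,ys,W),key=lambda t:t[0]): print((x,y),w[:2],end=' ')
    print()
    if len(xs)>3:
        f=W[:,:2];q=f.mean(0);d=np.linalg.svd(f-q)[2][0];d*=np.sign(d@(dot-piv));print('line ang',np.degrees(np.arctan2(d[1],d[0]))%360,'miss of dot mm',1000*np.cross(d,dot-q),'of pivot',1000*np.cross(d,piv-q))
E
python3 sight.py
```

```text
20.3 [0.6468 0.0601 0.1048] rad 0.08519104583735886 mirror deg 34.97103132272506 tool 35.802103813777535 want 39.97706002048791
side pivot px [283.851  243.2598] dot px [333.7103 243.0266]
(np.int64(296), np.int64(241)) [ 0.5826 -0.0246] (np.int64(296), np.int64(242)) [ 0.5819 -0.0218] (np.int64(297), np.int64(241)) [ 0.5808 -0.0251] (np.int64(297), np.int64(242)) [ 0.5801 -0.0223] (np.int64(298), np.int64(241)) [ 0.579  -0.0255] (np.int64(298), np.int64(242)) [ 0.5783 -0.0227] (np.int64(299), np.int64(241)) [ 0.5772 -0.0259] (np.int64(300), np.int64(241)) [ 0.5753 -0.0264] (np.int64(301), np.int64(241)) [ 0.5735 -0.0268] (np.int64(302), np.int64(241)) [ 0.5717 -0.0273] (np.int64(303), np.int64(240)) [ 0.5706 -0.0305] (np.int64(303), np.int64(241)) [ 0.5699 -0.0277] (np.int64(304), np.int64(240)) [ 0.5687 -0.031 ] (np.int64(304), np.int64(241)) [ 0.568  -0.0282] (np.int64(305), np.int64(240)) [ 0.5669 -0.0314] (np.int64(305), np.int64(241)) [ 0.5662 -0.0286] (np.int64(306), np.int64(240)) [ 0.5651 -0.0318] (np.int64(306), np.int64(241)) [ 0.5644 -0.0291] (np.int64(307), np.int64(240)
[... 4091 characters left out ...]
int64(345), np.int64(235)) [ 0.4962 -0.0637] (np.int64(346), np.int64(235)) [ 0.4943 -0.0642] (np.int64(346), np.int64(236)) [ 0.4938 -0.0613] (np.int64(354), np.int64(237)) [ 0.4784 -0.062 ] 
line ang 200.93474220690732 miss of dot mm -14.474020883211331 of pivot -3.375230158812956
top pivot px [307.4978 215.739 ] dot px [316.8363 252.0697]
sight.py:17: DeprecationWarning: Arrays of 2-dimensional vectors are deprecated. Use arrays of 3-dimensional vectors instead. (deprecated in NumPy 2.0)
  f=W[:,:2];q=f.mean(0);d=np.linalg.svd(f-q)[2][0];d*=np.sign(d@(dot-piv));print('line ang',np.degrees(np.arctan2(d[1],d[0]))%360,'miss of dot mm',1000*np.cross(d,dot-q),'of pivot',1000*np.cross(d,piv-q))
```

Emit:
move_arm --motion '[{"tx":-0.0001,"ty":0.0037,"tz":0,"twist":0.025},{"tx":-0.0001,"ty":0.0037,"tz":0,"twist":0.025},{"tx":0,"ty":0,"tz":0,"twist":0},{"tx":0,"ty":0,"tz":0,"twist":0},{"tx":0,"ty":0,"tz":0,"twist":0},{"tx":0,"ty":0,"tz":0,"twist":0}]'

```text
clock: 21.0
position: [0.6534, 0.0556, 0.1048]
ee_rot: [-2.803, -1.418, -0.001]
force: [1.0, 5.0, -0.5]
width: 0.123
gripper_force: 20.0
```

```bash
sed -i 's/^    for x,y,w in sorted.*/    print([(int(k),ys[xs==k].min(),ys[xs==k].max()) for k in np.unique(xs)])/' sight.py; python3 -W ignore sight.py | sed 's/np.int64(\([0-9]*\))/\1/g'
```

```text
21.0 [0.6534 0.0556 0.1048] rad 0.08511932359235032 mirror deg 40.39092980340053 tool 40.398346694959365 want 39.97706002048791
side pivot px [283.851  243.2598] dot px [333.7103 243.0266]
[(295, 243, 243), (296, 243, 243), (297, 243, 243), (298, 243, 243), (299, 243, 243), (300, 243, 243), (301, 243, 243), (302, 243, 243), (303, 243, 243), (304, 243, 243), (305, 243, 243), (306, 243, 243), (307, 243, 243), (308, 243, 243), (309, 243, 243), (310, 243, 243), (311, 242, 244), (312, 242, 244), (313, 242, 244), (314, 242, 244), (315, 242, 244), (316, 242, 244), (317, 242, 244), (318, 242, 244), (319, 242, 244), (320, 242, 244), (321, 242, 244), (322, 242, 244), (323, 242, 244), (324, 242, 244), (325, 242, 244), (326, 242, 244), (327, 242, 244), (328, 242, 244), (329, 242, 244), (330, 242, 244), (331, 242, 244), (332, 242, 244), (333, 238, 246), (345, 243, 243), (346, 242, 244), (347, 242, 244), (348, 242, 244)]

line ang 194.2674634643407 miss of dot mm -0.5598843603476745 of pivot -0.28075956776630817
top pivot px [307.4978 215.739 ] dot px [316.8363 252.0697]
[]
```

The side camera puts the red line at row 243, through the dot's centre (seen edge-on at column 333, rows 238–246), with a miss of about 0.6 mm. Handing in.

```bash
python3 -c "
from cell import arm
o=arm.observe();print(o['position'],o['force'],o['gripper_force'],o['dq'].round(3))
print(arm.sign_off())"
```

```text
[0.65345076 0.0555753  0.10480012] [ 0.82785725  5.08745244 -0.57562612] 19.999944269657135 [ 0.002 -0.001  0.     0.001  0.002 -0.002 -0.001]
the job is handed in; nothing more can be done
None
```

The job is handed in at 21 s: the brass padlock stands released in the middle of the post with its dot facing the mirror, and the gripper holds the mirror at about 40°, where the red line passes within about 1 mm of the dot's centre.

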